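Hold the slide carrier flush on the tilted microscope stage

TASK

Pull the aluminium slide carrier by its fin up off the storage rail, against the two sprung catches that clip it there, and carry it to the tilting stage. Tilt it to match the sloping steel face (feel for the slope: it differs each time) and press it gently, centred and square, flat against the face so that all four sprung pins are pushed in. Finish while still gripping the carrier and holding it pressed flush; do not let go, and leave the other things on the bench where they are.

Things in the scene. Friction and masses are not known exactly. Their poses are not given: they have to be found in the camera images.
- carrier_grip (a point): Middle of the carrier's grip fin, 34 mm above the carrier's underside. The fin stands upright in the middle of the carrier's plate: 24 mm long in x, 10 mm thick in y, its top 58 mm above the underside. x: along the fin; y: across the fin (grip it along y); z: up out of the plate. The carrier starts flat on the rail, y along the rail.
- carrier_foot (a point): Centre of the flat underside of the slide carrier, 34 mm below carrier_grip; same axes. The carrier (0.1 to 0.17 kg) is an aluminium plate 50 x 80 x 6 mm (x, y, z) with two small glass windows on top and the fin between them.
- rail: Fixed storage rail, an aluminium bar 160 mm long (its y) on a dark foot; origin on the bench under its centre, z up. Two low end stops (y +-41.5 mm, 41 mm high) bound the seat. At the middle of each long side stands a spring catch: black housing, 36 mm long in y, from 34 to 48 mm off the centre line in x, 49 mm high.
- rail_seat (a point): Centre of the rail's top, 35 mm above the bench, under the middle of the carrier. The catches' steel noses reach 2 to 3 mm over the carrier's long edges. Pulling the carrier straight up by about 18 mm pushes them aside; this takes about 5 to 10 N, then it is free.
- stage: Fixed white yoke of the tilting stage, base 110 x 140 mm; origin on the bench under its centre, z up; two side cheeks (57 to 67 mm off centre in y) no higher than the face's centre. Between them the dark steel face plate (80 mm up the slope, 108 mm in y) is locked at a slope that is not given, 9 to 21 degrees, rising towards +x; pressing does not change it.
- stage_pivot (a point): Centre of the sloping face, 85 mm above the bench. Axes of the yoke, not of the face: z straight up, y level along the face, x level, from its low to its high side. Carrier_foot goes here, carrier x up the slope, carrier y along y (either way round); a lighter 54 x 84 mm area marks it. Face and point yield downwards on a spring: from about 5 N, 2 N per mm, at most 10 mm.
- pin_low_left (a joint): Brass sprung pin, 8 mm across, 19 mm down the slope from the face's centre and 28 mm to +y. 0 = standing 5 mm out of the face, 0.005 = pushed in level with the face. Each pin's spring gives about 0.4 N at first and 1 N when level. The carrier's own weight is not enough to press the four pins in.
- pin_low_right (a joint): The same kind of pin, 19 mm down the slope and 28 mm to -y.
- pin_high_left (a joint): The same kind of pin, 19 mm up the slope and 28 mm to +y.
- pin_high_right (a joint): The same kind of pin, 19 mm up the slope and 28 mm to -y.
- dish: Bystander: flat clear plastic dish, 60 mm across, 14 mm high; origin under its centre.
- beaker: Bystander: small glass beaker, 52 mm across, 60 mm high; origin under its centre.
- slide_box: Bystander: closed plastic slide box, 90 x 130 x 30 mm; origin under its centre.
- bottle: Bystander: amber bottle, 48 mm across, 110 mm high; origin under its centre.
- mouse: Bystander: computer mouse, 95 x 58 mm, 34 mm high; origin under its centre.
- driver: Bystander: screwdriver lying down, 150 mm long, along its x.
Not all that is in view belongs to the job. What is meant by the stage is not red, and is the larger of those in its own colour. What is shaped like the part that bears carrier_grip but yellow is not meant.

How it is judged:
By the outcome, as a careful person would: the job done as asked, in the order asked, and still so for the second after the job is handed in, while the arm keeps its last pose, push and grip.
It also fails if it takes over 45 s, if anything falls off the work surface, if the arm or the gripper's body presses on something with over 40 N, if the wrist force passes 120 N, or if a joint passes its speed limit or range.

ROBOT

A 7-joint arm with a two-finger parallel gripper is mounted at the origin on the work surface. World frame = base frame: x ahead of the robot, y to its left, z up, the work surface at z = 0. Lengths are in m, angles in rad, forces in N, time in s.
With the tool pointing down it reaches from about 0.425 to 0.975 m from the base axis. Payload 16.7 kg.
Tool frame: the origin (TCP) lies midway between the tips of the shut fingers; the grasp point (between the pads) lies 19 mm behind it; y points along the fingers, z is the direction in which the jaws open and shut, and the axes are right-handed (so a half turn about y gives the same grasp; the last joint's range is limited). The gripper opens to 85 mm and grips with 20 to 120 N. Pads are 22 mm wide; open, the fingers measure 114 mm over their backs; the gripper's body (76 mm by 85 mm) begins 54 mm behind the grasp point. The pads swing forward as they close: fully open they stand 13 mm farther back than shut.
Start: joints at [1.139, 0.426, 0.074, 1.606, -0.034, 1.111, -0.067], TCP at [0.188, -0.648, 0.231] pointing down, gripper open.
Joint ranges: [-2.85, 2.85], [-0.5, 2.14], [-1.23, 1.37], [0.21, 2.46], [-1.02, 4.16], [0.16, 2.05], [-2.73, 2.73]. Speed limits (rad/s): [1.89, 1.89, 2.39, 2.39, 3.01, 3.01, 3.01].

INTERFACE

Orientations are given as a unit quaternion [w, x, y, z].
In Python, from station import robot gives the robot as it stands.
- The arm moves only by the tool arm_command, never from a script. Its argument "series" is a list of rows, each an object of numbers: "tx", "ty", "tz": the shift along the world's x, y, z in m; "roll": the turn about the world's z in degrees; "fingers": the opening, from 0 (shut) to 1 (fully open). In form: [{"tx": .., "ty": .., "tz": .., "roll": .., "fingers": ..}, ...]. A call has 1 to 20 rows; each row is the pose to reach, as a shift and turn from the pose commanded when the call began; what a row does not reach only later rows make up. A row lasts 1/8 s, in which the tool goes at most 62.5 mm and 10.7 degrees, less where a joint would pass 70% of its speed; a pose out of reach is approached as far as the arm can. A call with a gripper value outside its range is refused whole. The fingers move at their own pace and stop on an object; "newtons" is the grip in N (left out, the last holds). Time passes only in rows, so rows that repeat a pose let the fingers close. It gives the time, the measured TCP pose, the force and the opening at its end, in the units of the state.
- robot.get_obs(): the state, without advancing time (a new reading comes with each control period).
- robot.capture(name): name is "scene" or "top" or "wrist"; returns the picture (400x640x3 uint8, blue, green, red); there is no depth.
- robot.camera_info(name): a dict with "fx", "fy", "cx", "cy" (pixels), "pose" (4x4, takes a point from camera to world coordinates); the wrist camera has in their place "mount" (4x4, takes a point from camera to tool coordinates, whose origin is the TCP and whose axes are the tool frame's). Camera axes: x right, y up, looking along -z (the intrinsics and any distortion apply to the point x, -y, -z); pixel columns grow to the right and rows downward; lengths in m; the calibration is good to about 2 mm. A picture is of the moment at which its call begins: read the wrist's pose just before it. camera_info takes no time and is no camera call.
- robot.finish_job(): hands the job in, once; it reports no verdict.
The state is a dict: "t": time; "joint_positions": joint angles; "dq": joint speeds; "joint_torque": joint torques, N m; "tool_pos": TCP position; "ee_rot": TCP orientation; "ft_force": force on the tool from outside, world axes, zero at the start; "ft_torque": the same for the moment, N m; "opening": opening from 0.0 (shut) to 1.0 (fully open).
Only numpy, scipy, OpenCV 4.12 (cv2) and the standard library are available. Lean on these libraries where they do the work, as an engineer would, in place of code of your own. Each camera call takes 0.05 s, during which the arm holds its last target. There are 200 camera calls.

## Working session

There is one attempt and no reset: what is moved stays moved. The work goes in short steps, Python scripts to look and compute and a tool call to move; the robot and the scene stay as the last step left them, time stands still between calls to the robot, and variables do not carry over. Pictures are saved under pics/ and viewed, about 8 in all and at most 12, crops included, and the job is handed in when it is done.

Besides the shell and the picture viewer there is one more tool, called by a JSON object that holds its "name" and its "arguments", one argument or row to a line. arm_command: Moves the arm, as the interface text tells. Its arguments: {"type":"object","properties":{"series":{"type":"array","items":{"type":"object","properties":{"tx":{"type":"number"},"ty":{"type":"number"},"tz":{"type":"number"},"roll":{"type":"number"},"fingers":{"type":"number"}}}},"newtons":{"type":"number"}},"required":["series"]}

```bash
ls; mkdir -p pics
cat > h.py <<'E'
import numpy as np, cv2
from station import robot
from scipy.spatial.transform import Rotation as R
def q(o): w,x,y,z=o['ee_rot']; return R.from_quat([x,y,z,w])
def cam(n,o=None):
    c=robot.camera_info(n)
    if 'pose' in c: return c,np.array(c['pose'])
    T=np.eye(4);T[:3,:3]=q(o).as_matrix();T[:3,3]=o['tool_pos']
    return c,T@np.array(c['mount'])
def ray(c,T,u,v):
    d=np.array([(u-c['cx'])/c['fx'],-(v-c['cy'])/c['fy'],-1]); return T[:3,3],T[:3,:3]@d
def on(c,T,u,v,z):
    p,d=ray(c,T,u,v); return p+d*(z-p[2])/d[2]
def proj(c,T,P):
    p=np.linalg.inv(T)@np.append(P,1); return c['cx']+c['fx']*p[0]/-p[2], c['cy']+c['fy']*p[1]/p[2]
E
python3 - <<'E'
from h import *
o=robot.get_obs(); print({k:np.round(v,3) for k,v in o.items()})
print(q(o).as_matrix().round(3))
for n in ['top','scene','wrist']:
    c=robot.camera_info(n); print(n,{k:np.round(v,3) if not isinstance(v,str) else v for k,v in c.items()})
    cv2.imwrite(f'pics/{n}0.png',robot.capture(n))
E
```

```text
pics
{'t': np.float64(0.0), 'joint_positions': array([ 1.138,  0.427,  0.074,  1.607, -0.034,  1.111, -0.067]), 'dq': array([ 0.   , -0.002, -0.   ,  0.003, -0.001, -0.003, -0.   ]), 'joint_torque': array([-1.0000e-03, -9.4983e+01,  3.7600e+00, -4.6352e+01,  1.9000e-02,
        1.0000e-02,  0.0000e+00]), 'tool_pos': array([ 0.188, -0.648,  0.231]), 'ee_rot': array([ 0.1, -0.1,  0.7, -0.7]), 'ft_force': array([-0.244, -0.049,  0.615]), 'ft_torque': array([-0.033,  0.003,  0.017]), 'opening': np.float64(1.0)}
[[-0.96  -0.     0.279]
 [-0.279  0.001 -0.96 ]
 [ 0.    -1.    -0.001]]
top {'fx': np.float64(397.393), 'fy': np.float64(397.393), 'cx': np.float64(326.448), 'cy': np.float64(196.83), 'pose': array([[-0.018,  0.987, -0.162,  0.441],
       [-1.   , -0.014,  0.027,  0.111],
       [ 0.025,  0.162,  0.986,  0.991],
       [ 0.   ,  0.   ,  0.   ,  1.   ]])}
scene {'fx': np.float64(463.47), 'fy': np.float64(463.47), 'cx': np.float64(320.569), 'cy': np.float64(198.706), 'pose': array([[-8.160e-01, -4.730e-01,  3.320e-01,  1.068e+00],
       [ 5.770e-01, -6.700e-01,  4.670e-01,  7.400e-01],
       [ 1.000e-03,  5.730e-01,  8.200e-01,  1.237e+00],
       [ 0.000e+00,  0.000e+00,  0.000e+00,  1.000e+00]])}
wrist {'fx': np.float64(341.414), 'fy': np.float64(341.414), 'cx': np.float64(316.603), 'cy': np.float64(196.803), 'mount': array([[ 0.   , -0.95 , -0.311, -0.08 ],
       [-0.   ,  0.311, -0.95 , -0.143],
       [ 1.   ,  0.   , -0.   , -0.   ],
       [ 0.   ,  0.   ,  0.   ,  1.   ]])}
```

View pics/top0.png

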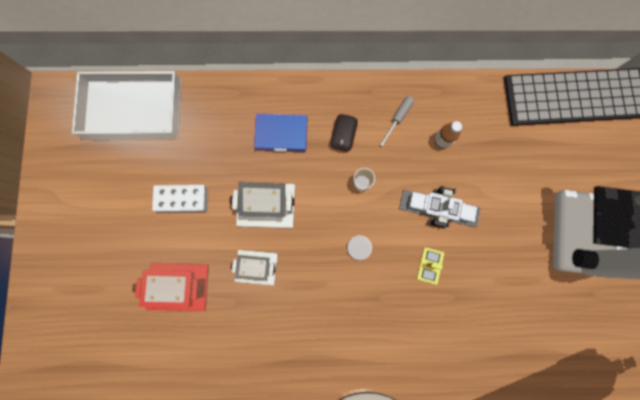

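View pics/scene0.png

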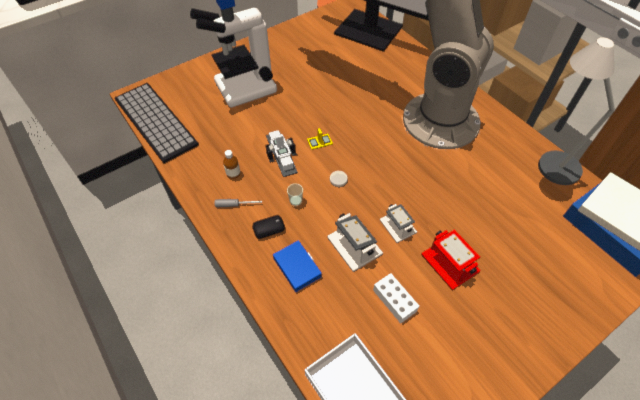

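Top view: the rail with the carrier is at about (440,207), the large white stage at (264,202), and the decoys are red (173,287), small white (254,268) and yellow (431,265). Bystanders are spread around them. Next I'll get coarse positions.

Run:
```python
from h import *
c,T=cam('top')
for n,u,v,z in [('railA',402,199,.035),('railB',477,216,.035),('fin',441,206,.09),('pinLL?',246,188,.08),('face',263,201,.085),('beaker',364,180,.03),('dish',360,248,.01),('bottle',445,140,.05),('basecorner',236,226,.0),('basecorner',295,226,0),('bc',295,185,0)]:
    print(n,on(c,T,u,v,z).round(3))
im=cv2.imread('pics/top0.png')
a=cv2.resize(im[160:260,390:490],(500,500),interpolation=cv2.INTER_CUBIC);b=cv2.resize(im[160:260,215:315],(500,500),interpolation=cv2.INTER_CUBIC)
cv2.imwrite('pics/crop0.png',cv2.resize(np.hstack([a,b]),(800,400)))
```

```text
railA [ 0.589 -0.101  0.035]
railB [ 0.545 -0.283  0.035]
fin [ 0.563 -0.178  0.09 ]
pinLL? [0.613 0.272 0.08 ]
face [0.582 0.231 0.085]
beaker [ 0.639 -0.01   0.03 ]
dish [0.473 0.003 0.01 ]
bottle [ 0.733 -0.212  0.05 ]
basecorner [0.533 0.309 0.   ]
basecorner [0.531 0.163 0.   ]
bc [0.635 0.162 0.   ]
```

View pics/crop0.png

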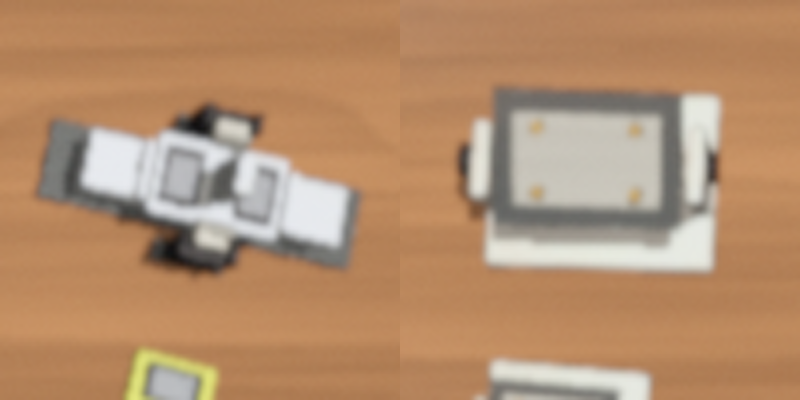

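{"name": "arm_command", "arguments": {
  "series": [
    {"tx": 0.012,"ty": 0.05,"tz": 0,"roll": -4},
    {"tx": 0.025,"ty": 0.1,"tz": 0,"roll": -8},
    {"tx": 0.037,"ty": 0.15,"tz": 0,"roll": -12},
    {"tx": 0.05,"ty": 0.2,"tz": 0,"roll": -16},
    {"tx": 0.085,"ty": 0.24,"tz": 0,"roll": -20},
    {"tx": 0.125,"ty": 0.28,"tz": 0,"roll": -24},
    {"tx": 0.165,"ty": 0.32,"tz": 0,"roll": -28},
    {"tx": 0.2,"ty": 0.36,"tz": 0,"roll": -29.8},
    {"tx": 0.245,"ty": 0.39,"tz": 0,"roll": -29.8},
    {"tx": 0.29,"ty": 0.42,"tz": 0,"roll": -29.8},
    {"tx": 0.335,"ty": 0.445,"tz": 0,"roll": -29.8},
    {"tx": 0.375,"ty": 0.47,"tz": 0,"roll": -29.8},
    {"tx": 0.375,"ty": 0.47,"tz": 0,"roll": -29.8},
    {"tx": 0.375,"ty": 0.47,"tz": 0,"roll": -29.8},
    {"tx": 0.375,"ty": 0.47,"tz": 0,"roll": -29.8}
  ]
}}

```text
invalid input at $.series[0]: expected keys tx, ty, tz, roll, fingers
```

Run:
```python
from h import *
o=robot.get_obs(); print(o['t'],o['tool_pos'],o['ft_force'],np.abs(o['dq']).max()); print(q(o).as_matrix().round(3))
im=robot.capture('wrist'); cv2.imwrite('pics/w1.png',im); import pickle; pickle.dump(o,open('w1.pkl','wb'))
```

```text
0.15 [ 0.18821817 -0.64790599  0.23077708] [-0.51272224  0.39202044  1.27398048] 0.0023754022967528844
[[-0.96  -0.     0.279]
 [-0.279  0.001 -0.96 ]
 [ 0.    -1.    -0.001]]
```

View pics/w1.png

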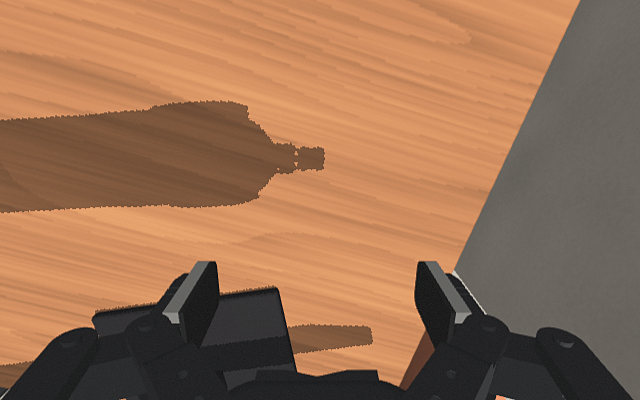

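The move was refused because every row needs "fingers". The picture only shows the start pose, with the fingertips at (205,265) and (428,265).

{"name": "arm_command", "arguments": {
  "series": [
    {"tx": 0.012,"ty": 0.05,"tz": 0,"roll": -4,"fingers": 1},
    {"tx": 0.025,"ty": 0.1,"tz": 0,"roll": -8,"fingers": 1},
    {"tx": 0.037,"ty": 0.15,"tz": 0,"roll": -12,"fingers": 1},
    {"tx": 0.05,"ty": 0.2,"tz": 0,"roll": -16,"fingers": 1},
    {"tx": 0.085,"ty": 0.24,"tz": 0,"roll": -20,"fingers": 1},
    {"tx": 0.125,"ty": 0.28,"tz": 0,"roll": -24,"fingers": 1},
    {"tx": 0.165,"ty": 0.32,"tz": 0,"roll": -28,"fingers": 1},
    {"tx": 0.2,"ty": 0.36,"tz": 0,"roll": -29.8,"fingers": 1},
    {"tx": 0.245,"ty": 0.39,"tz": 0,"roll": -29.8,"fingers": 1},
    {"tx": 0.29,"ty": 0.42,"tz": 0,"roll": -29.8,"fingers": 1},
    {"tx": 0.335,"ty": 0.445,"tz": 0,"roll": -29.8,"fingers": 1},
    {"tx": 0.375,"ty": 0.47,"tz": 0,"roll": -29.8,"fingers": 1},
    {"tx": 0.375,"ty": 0.47,"tz": 0,"roll": -29.8,"fingers": 1},
    {"tx": 0.375,"ty": 0.47,"tz": 0,"roll": -29.8,"fingers": 1}
  ]
}}

```text
t: 1.95
tool_pos: [0.5628, -0.1785, 0.2309]
ee_rot: [0.084, -0.083, -0.702, 0.702]
ft_force: [0.2, -0.4, 0.4]
opening: 1.005
```

Run:
```python
from h import *
o=robot.get_obs(); print(o['t'],o['tool_pos'],o['ft_force'],np.abs(o['dq']).max()); print(q(o).as_matrix().round(3))
im=robot.capture('wrist'); cv2.imwrite('pics/w2.png',im); import pickle; pickle.dump(o,open('w2.pkl','wb'))
```

```text
1.95 [ 0.56281475 -0.17848919  0.23094672] [ 0.22443548 -0.39500701  0.35448191] 0.01628685912314553
[[-0.972 -0.001 -0.235]
 [ 0.235 -0.    -0.972]
 [ 0.001 -1.     0.   ]]
```

View pics/w2.png

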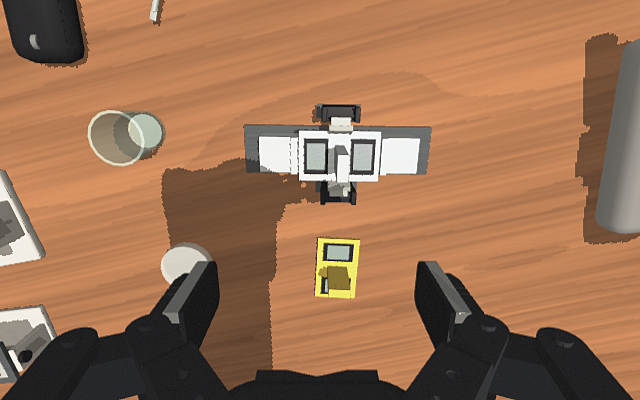

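The wrist view shows the carrier plate roughly between (299,131) and (381,181), nearly square to the image. The catches are at (340,113) and (338,192). I'll get the centre from the plate outline and the rail edges.

Run:
```python
from h import *
import pickle
o=pickle.load(open('w2.pkl','rb')); c,T=cam('wrist',o)
im=cv2.imread('pics/w2.png')
a=[on(c,T,*p,.041) for p in [(299,131),(379.5,131),(381,181.5),(300,181.5)]]
a=np.array(a); print(a.round(4), a.mean(0).round(4), [np.linalg.norm(a[i]-a[i-1]).round(4) for i in range(4)])
# refined: line profiles
g=im.astype(int).sum(2)
print('row175',g[176,290:312],g[176,370:392]); print('col308 rows',g[120:140,303],g[170:192,303]); print('col 375',g[120:140,375],g[172:192,375])
cv2.imwrite('pics/c2.png',cv2.resize(im[90:215,235:440],None,fx=3.8,fy=3.8,interpolation=cv2.INTER_NEAREST))
c2,T2=cam('wrist',o)
for k in [0.041,.093]:
  print(k, proj(c,T,[.563,-.178,k]))
```

```text
[[ 0.6032 -0.171   0.041 ]
 [ 0.5849 -0.2464  0.041 ]
 [ 0.5348 -0.2388  0.041 ]
 [ 0.5541 -0.1593  0.041 ]] [ 0.5693 -0.2039  0.041 ] [np.float64(0.0505), np.float64(0.0776), np.float64(0.0507), np.float64(0.0818)]
row175 [236 236 230 239 226 235 235 230 100 765 742 725 724 724 725 727 727 726
 728 729 732 730] [717 755 744 735 728 727 735 762 395 371 384 378 380 375 383 393 406 414
 418 417 415 406]
col308 rows [423 434 436 448 389 255 303 339 327 298 392 754 743 730 728 728 733 756
 595 659] [546 431 683 709 741 733 724 723 728 765 540 176 365 425 421 431 456 319
 236 241 249 252]
col 375 [460 458 461 462 471 403 276 310 332 316 287 469 749 743 731 730 731 739
 716 449] [744 742 735 727 727 729 727 730 756 589 374 407 414 413 413 415 413 398
 388 399]
0.041 (np.float64(315.92143987894497), np.float64(168.8822027006039))
0.093 (np.float64(315.8544931237796), np.float64(183.14457644252047))
```

View pics/c2.png

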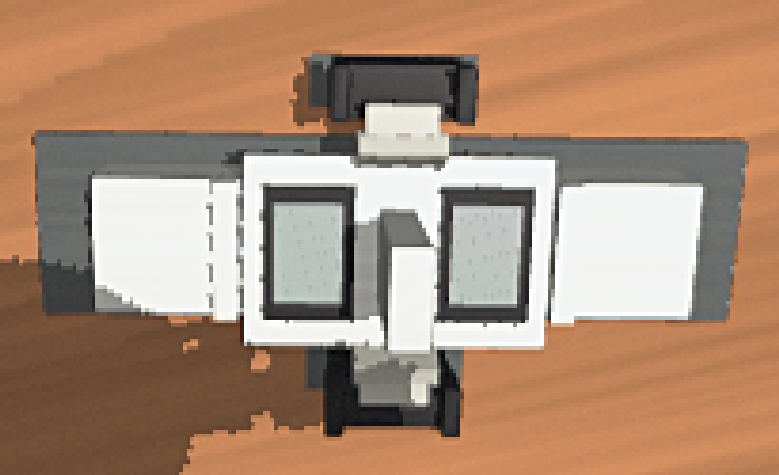

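Run:
```python
from h import *
import pickle
o=pickle.load(open('w2.pkl','rb')); c,T=cam('wrist',o)
P=np.array([on(c,T,*p,.041) for p in [(298.9,130),(381.3,131.6),(378.4,181.6),(298.9,180.8)]])
F=np.array([on(c,T,*p,.093) for p in [(337.6,155),(350,155),(348.9,182.1),(336,182.1)]])
for A in(P,F):
  print(A.mean(0).round(4),[np.linalg.norm(A[i]-A[i-1]).round(4) for i in range(4)])
  for d in (A[0]-A[1],A[3]-A[2]): print('yaw from y',np.degrees(np.arctan2(-d[0],d[1])).round(1))
  for d in (A[0]-A[3],A[1]-A[2]): print('yaw from x',np.degrees(np.arctan2(d[1],d[0])).round(1))
c,T=cam('top'); k=lambda x,y:(390+x/4,160+y/4)
A=np.array([on(c,T,*k(*p),.041) for p in [(162,130),(290,157),(273,242),(147,210)]])
print('top',A.mean(0).round(4),[np.linalg.norm(A[i]-A[i-1]).round(4) for i in range(4)])
```

```text
[ 0.5696 -0.2034  0.041 ] [np.float64(0.0507), np.float64(0.0795), np.float64(0.05), np.float64(0.0803)]
yaw from y -14.7
yaw from y -14.2
yaw from x -14.6
yaw from x -13.6
[ 0.5698 -0.2033  0.093 ] [np.float64(0.0234), np.float64(0.0103), np.float64(0.0234), np.float64(0.011)]
yaw from y -13.6
yaw from y -13.6
yaw from x -15.9
yaw from x -14.2
top [ 0.5694 -0.2025  0.041 ] [np.float64(0.0505), np.float64(0.0797), np.float64(0.0538), np.float64(0.0783)]
```

{"name": "arm_command", "arguments": {
  "series": [
    {"tx": 0.007,"ty": -0.0245,"tz": -0.04,"roll": -0.7,"fingers": 1},
    {"tx": 0.007,"ty": -0.0245,"tz": -0.09,"roll": -0.7,"fingers": 1},
    {"tx": 0.007,"ty": -0.0245,"tz": -0.14,"roll": -0.7,"fingers": 1},
    {"tx": 0.007,"ty": -0.0245,"tz": -0.17,"roll": -0.7,"fingers": 1},
    {"tx": 0.007,"ty": -0.0245,"tz": -0.181,"roll": -0.7,"fingers": 1},
    {"tx": 0.007,"ty": -0.0245,"tz": -0.181,"roll": -0.7,"fingers": 0.4},
    {"tx": 0.007,"ty": -0.0245,"tz": -0.181,"roll": -0.7,"fingers": 0},
    {"tx": 0.007,"ty": -0.0245,"tz": -0.181,"roll": -0.7,"fingers": 0},
    {"tx": 0.007,"ty": -0.0245,"tz": -0.181,"roll": -0.7,"fingers": 0},
    {"tx": 0.007,"ty": -0.0245,"tz": -0.181,"roll": -0.7,"fingers": 0},
    {"tx": 0.007,"ty": -0.0245,"tz": -0.181,"roll": -0.7,"fingers": 0},
    {"tx": 0.007,"ty": -0.0245,"tz": -0.181,"roll": -0.7,"fingers": 0}
  ],
  "newtons": 50
}}

```text
t: 3.5
tool_pos: [0.5707, -0.2028, 0.051]
ee_rot: [0.088, -0.088, -0.702, 0.702]
ft_force: [-1.7, 0.5, 7.9]
opening: 0.112
```

{"name": "arm_command", "arguments": {
  "series": [
    {"tx": 0,"ty": 0,"tz": 0.005,"roll": 0,"fingers": 0},
    {"tx": 0,"ty": 0,"tz": 0.01,"roll": 0,"fingers": 0},
    {"tx": 0,"ty": 0,"tz": 0.015,"roll": 0,"fingers": 0},
    {"tx": 0,"ty": 0,"tz": 0.02,"roll": 0,"fingers": 0},
    {"tx": 0,"ty": 0,"tz": 0.026,"roll": 0,"fingers": 0},
    {"tx": 0,"ty": 0,"tz": 0.034,"roll": 0,"fingers": 0},
    {"tx": 0,"ty": 0,"tz": 0.06,"roll": 0,"fingers": 0},
    {"tx": 0,"ty": 0,"tz": 0.1,"roll": 0,"fingers": 0},
    {"tx": 0,"ty": 0,"tz": 0.15,"roll": 0,"fingers": 0},
    {"tx": 0,"ty": 0,"tz": 0.15,"roll": 0,"fingers": 0}
  ],
  "newtons": 50
}}

```text
t: 4.75
tool_pos: [0.5722, -0.2032, 0.2047]
ee_rot: [0.086, -0.09, -0.701, 0.702]
ft_force: [-0.9, -0.1, -2.1]
opening: 0.108
```

Run:
```python
from h import *
o=robot.get_obs(); print(o['t'],o['tool_pos'],o['ft_force'],o['opening'])
im=robot.capture('wrist'); cv2.imwrite('pics/w3.png',im); import pickle; pickle.dump(o,open('w3.pkl','wb'))
cv2.imwrite('pics/c3.png',cv2.resize(im[80:400,120:520],(500,400)))
```

```text
4.75 [ 0.57221763 -0.20318417  0.20470661] [-0.9287695  -0.05921972 -2.13776086] 0.10785200811920505
```

View pics/c3.png

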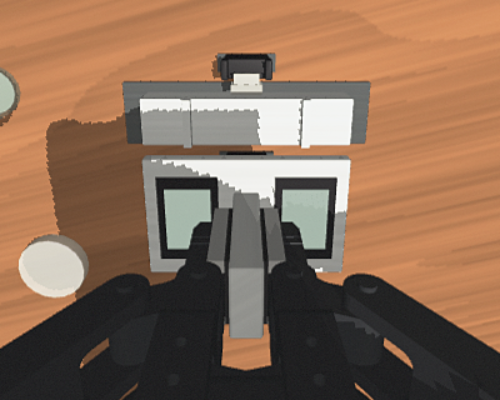

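The carrier is off the rail and held squarely; the plate spans crop (142,157) to (350,272). Next I'll carry it to just short of the stage and look.

{"name": "arm_command", "arguments": {
  "series": [
    {"tx": -0.01,"ty": 0.04,"tz": 0.01,"roll": 2,"fingers": 0},
    {"tx": -0.02,"ty": 0.09,"tz": 0.02,"roll": 4,"fingers": 0},
    {"tx": -0.03,"ty": 0.14,"tz": 0.03,"roll": 6,"fingers": 0},
    {"tx": -0.04,"ty": 0.19,"tz": 0.03,"roll": 8,"fingers": 0},
    {"tx": -0.05,"ty": 0.24,"tz": 0.03,"roll": 10,"fingers": 0},
    {"tx": -0.06,"ty": 0.29,"tz": 0.03,"roll": 12,"fingers": 0},
    {"tx": -0.07,"ty": 0.34,"tz": 0.03,"roll": 14.3,"fingers": 0},
    {"tx": -0.08,"ty": 0.38,"tz": 0.03,"roll": 14.3,"fingers": 0},
    {"tx": -0.08,"ty": 0.393,"tz": 0.03,"roll": 14.3,"fingers": 0},
    {"tx": -0.08,"ty": 0.393,"tz": 0.03,"roll": 14.3,"fingers": 0},
    {"tx": -0.08,"ty": 0.393,"tz": 0.03,"roll": 14.3,"fingers": 0}
  ],
  "newtons": 50
}}

```text
t: 6.18
tool_pos: [0.4905, 0.1889, 0.2298]
ee_rot: [0.001, -0.0, -0.707, 0.707]
ft_force: [0.7, -0.3, -1.6]
opening: 0.111
```

```bash
cat > snap.py <<'E'
import sys,pickle
from h import *
n=sys.argv[1]
o=robot.get_obs(); print(o['t'],o['tool_pos'],o['ft_force'],o['opening'],np.abs(o['dq']).max().round(3)); print(q(o).as_matrix().round(3).tolist())
im=robot.capture('wrist'); cv2.imwrite(f'pics/{n}.png',im); pickle.dump(o,open(n+'.pkl','wb'))
E
python3 snap.py s1
```

```text
6.175 [0.49050755 0.18887849 0.22978908] [ 0.71817118 -0.2800031  -1.6154807 ] 0.11065020787244237 0.007
[[-1.0, -0.001, -0.002], [0.002, -0.001, -1.0], [0.001, -1.0, 0.001]]
```

{"name": "arm_command", "arguments": {
  "series": [
    {"tx": 0,"ty": 0.04,"tz": 0,"roll": 0,"fingers": 0},
    {"tx": 0,"ty": 0.08,"tz": 0,"roll": 0,"fingers": 0},
    {"tx": 0,"ty": 0.08,"tz": 0,"roll": 0,"fingers": 0},
    {"tx": 0,"ty": 0.08,"tz": 0,"roll": 0,"fingers": 0}
  ]
}}

```text
t: 6.72
tool_pos: [0.4906, 0.2691, 0.23]
ee_rot: [0.001, -0.0, -0.707, 0.707]
ft_force: [-0.5, -1.6, -0.9]
opening: 0.112
```

```bash
python3 snap.py s2
python3 - <<'E'
import cv2,numpy as np
a=cv2.imread('pics/s1.png');b=cv2.imread('pics/s2.png')
cv2.imwrite('pics/s12.png',np.vstack([a[0:300,100:600],b[0:300,100:600]]))
E
```

```text
6.725 [0.49063672 0.26906379 0.2300016 ] [-0.50838576 -1.58425674 -0.94071972] 0.11218752081720895 0.011
[[-1.0, -0.0, -0.001], [0.001, -0.001, -1.0], [0.0, -1.0, 0.001]]
```

View pics/s12.png

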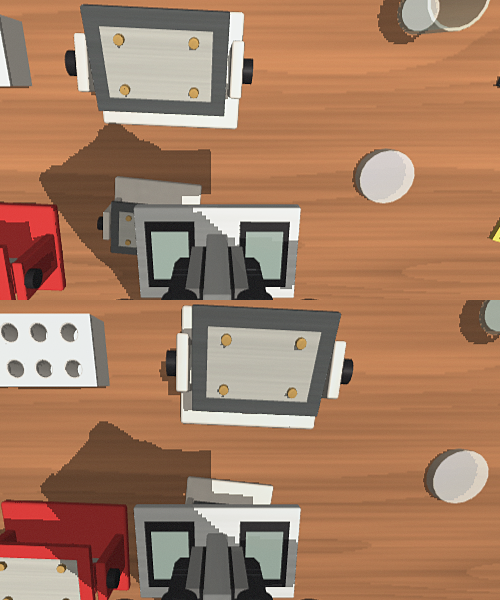

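Both views show the face plate, with the light area at about (101..214, 20..102) in view 1 and (207..324, 328..402) in view 2. It widens towards the top, so it rises towards world +x. I'll fit the corners with PnP.

```bash
cat > pose.py <<'E'
from h import *
import pickle
from scipy.optimize import least_squares
def quad(m,seed):
    m=cv2.morphologyEx(m.astype(np.uint8)*255,cv2.MORPH_CLOSE,np.ones((7,7)))
    m=cv2.morphologyEx(m,cv2.MORPH_OPEN,np.ones((5,5)))
    cs,_=cv2.findContours(m,cv2.RETR_EXTERNAL,cv2.CHAIN_APPROX_NONE)
    k=[x for x in cs if cv2.pointPolygonTest(x,seed,False)>0][0]
    h=cv2.convexHull(k)
    for e in np.arange(1,15,.5):
        a=cv2.approxPolyDP(h,e,True)[:,0]
        if len(a)<=4: break
    # refine by line fits of hull edge pixels
    k=k[:,0].astype(float); L=[]
    for i in range(4):
        p,r=a[i].astype(float),a[(i+1)%4].astype(float); d=(r-p)/np.linalg.norm(r-p)
        s=(k-p)@d; e=np.abs((k-p)@[-d[1],d[0]]); n=np.linalg.norm(r-p)
        w=k[(e<2.5)&(s>.12*n)&(s<.88*n)].astype(np.float32)
        vx,vy,x,y=cv2.fitLine(w,cv2.DIST_HUBER,0,.01,.01).ravel(); L.append(np.cross([x,y,1],[x+vx,y+vy,1]))
    P=np.array([np.cross(L[i-1],L[i]) for i in range(4)]); P=P[:,:2]/P[:,2:]
    cc=P.mean(0); P=cc+(P-cc)*(1+0.7/np.linalg.norm(P-cc,axis=1,keepdims=True)) # half-pixel out
    return P
if __name__=='__main__':
    obs=[]
    for n,seed in [('s1',(255,65)),('s2',(365,65))]:
        im=cv2.imread(f'pics/{n}.png'); o=pickle.load(open(n+'.pkl','rb')); c,T=cam('wrist',o)
        hsv=cv2.cvtColor(im,cv2.COLOR_BGR2HSV)
        v=hsv[...,2].astype(int)
        print(n,'centre hsv',hsv[seed[1],seed[0]],'dark',hsv[seed[1]-52 if 0 else 12,seed[0]])
        light=(v>130)&(v<225)&(hsv[...,1]<60)
        dark=(v<120)&(hsv[...,1]<60)
        br=cv2.inRange(hsv,(10,90,60),(30,255,255))>0
        P=quad(light,seed); print(P.round(1).tolist())
        obs.append((c,T,P))
    # order corners by world: (sx,sy)
    def X(p,sx,sy,hx,hy,z0=.085):
        x,y,yaw,a,dx,dy=p[:6]; Rm=R.from_euler('z',yaw)*R.from_euler('y',-a)
        return Rm.apply([sx*hx,sy*hy,0])+[x,y,z0]
    def res(p):
        out=[]
        for i,(c,T,P) in enumerate(obs):
            for s in P:
                ctr=P.mean(0); sx=1 if s[1]<ctr[1] else -1; sy=1 if s[0]<ctr[0] else -1
                out+=list(np.array(proj(c,T,X(p,sx,sy,.027,.042,.085+p[4])))-s)
        return np.array(out+[p[4]/.002*.5])
    r=least_squares(res,[.58,.23,0,.25,0,0]); p=r.x
    print('x y',p[:2].round(4),'dz',p[4].round(4),'yaw',np.degrees(p[2]).round(2),'slope',np.degrees(p[3]).round(2)); print(res(p).round(1))
E
python3 pose.py
```

```text
s1 centre hsv [ 26  22 199] dark [45  5 95]
[[198.1, 25.6], [313.0, 31.3], [310.1, 101.4], [209.2, 97.6]]
s2 centre hsv [ 28  19 186] dark [80  8 90]
[[306.4, 25.8], [420.9, 31.6], [406.4, 101.4], [306.4, 97.3]]
x y [0.5843 0.2347] dz 0.0009 yaw -2.49 slope 19.33
[ 0.   0.3 -0.6 -0.2  0.2  0.2  0.1 -0.4  0.9  0.2  0.  -0.3 -0.1  0.2
 -0.6 -0.   0.2]
```

Pivot at (0.584, 0.235), yaw −2.5°, slope about 19° by eye. The tool can't tilt, so I'll use a lighter grip and let the carrier pivot in the pads about the jaw axis. I'll touch its uphill edge first, then roll it down about that edge.

{"name": "arm_command", "arguments": {
  "series": [
    {"tx": 0.03,"ty": -0.012,"tz": 0,"roll": -1,"fingers": 0},
    {"tx": 0.06,"ty": -0.024,"tz": -0.02,"roll": -2.5,"fingers": 0},
    {"tx": 0.0933,"ty": -0.034,"tz": -0.05,"roll": -2.5,"fingers": 0},
    {"tx": 0.0933,"ty": -0.034,"tz": -0.085,"roll": -2.5,"fingers": 0},
    {"tx": 0.0933,"ty": -0.034,"tz": -0.1,"roll": -2.5,"fingers": 0},
    {"tx": 0.0933,"ty": -0.034,"tz": -0.105,"roll": -2.5,"fingers": 0},
    {"tx": 0.0933,"ty": -0.034,"tz": -0.105,"roll": -2.5,"fingers": 0},
    {"tx": 0.0933,"ty": -0.034,"tz": -0.105,"roll": -2.5,"fingers": 0},
    {"tx": 0.0933,"ty": -0.034,"tz": -0.105,"roll": -2.5,"fingers": 0}
  ],
  "newtons": 25
}}

```text
t: 7.9
tool_pos: [0.584, 0.2366, 0.1262]
ee_rot: [-0.015, 0.016, 0.707, -0.707]
ft_force: [-0.3, -0.6, -1.1]
opening: 0.112
```

```bash
python3 snap.py a1; python3 -c "
import cv2;a=cv2.imread('pics/a1.png');cv2.imwrite('pics/a1c.png',cv2.resize(a[100:400,140:500],(720,600)))"
```

```text
7.9 [0.58395501 0.23655407 0.12621962] [-0.27020207 -0.62375088 -1.08216124] 0.11216984837748314 0.006
[[-0.999, 0.001, -0.043], [0.043, 0.0, -0.999], [-0.001, -1.0, -0.0]]
```

View pics/a1c.png

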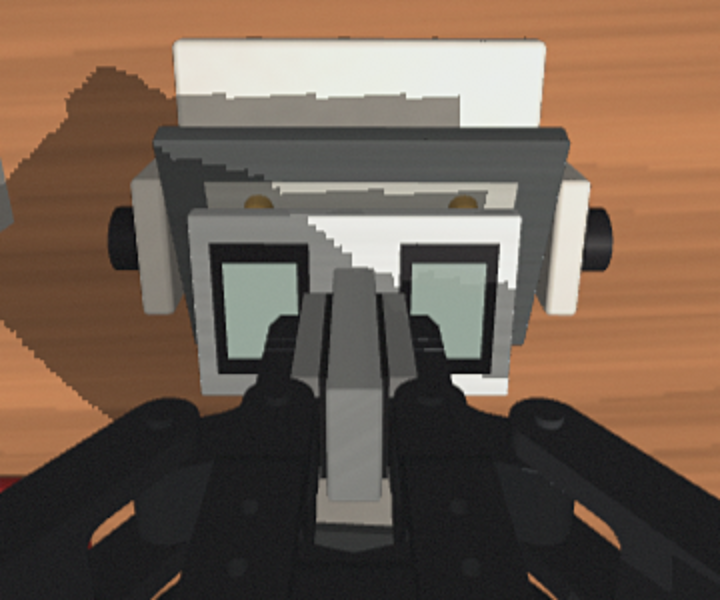

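The view shows the carrier square to the face. Its centre is at column 354 against 361 for the face, so it is about 2 mm too far towards +y. I'll correct that and feel for contact.

{"name": "arm_command", "arguments": {
  "series": [
    {"tx": 0,"ty": -0.002,"tz": -0.004,"roll": 0,"fingers": 0},
    {"tx": 0,"ty": -0.002,"tz": -0.008,"roll": 0,"fingers": 0},
    {"tx": 0,"ty": -0.002,"tz": -0.012,"roll": 0,"fingers": 0},
    {"tx": 0,"ty": -0.002,"tz": -0.014,"roll": 0,"fingers": 0},
    {"tx": 0,"ty": -0.002,"tz": -0.016,"roll": 0,"fingers": 0},
    {"tx": 0,"ty": -0.002,"tz": -0.017,"roll": 0,"fingers": 0},
    {"tx": 0,"ty": -0.002,"tz": -0.017,"roll": 0,"fingers": 0}
  ],
  "newtons": 20
}}

```text
t: 8.82
tool_pos: [0.5838, 0.2344, 0.1086]
ee_rot: [-0.015, 0.016, 0.707, -0.707]
ft_force: [0.1, -1.1, 5.2]
opening: 0.111
```

{"name": "arm_command", "arguments": {
  "series": [
    {"tx": -0.0015,"ty": 0,"tz": -0.0012,"roll": 0,"fingers": 0},
    {"tx": -0.003,"ty": 0,"tz": -0.0024,"roll": 0,"fingers": 0},
    {"tx": -0.0044,"ty": 0,"tz": -0.0037,"roll": 0,"fingers": 0},
    {"tx": -0.0057,"ty": 0,"tz": -0.005,"roll": 0,"fingers": 0},
    {"tx": -0.0057,"ty": 0,"tz": -0.005,"roll": 0,"fingers": 0}
  ],
  "newtons": 20
}}

```text
t: 9.45
tool_pos: [0.5786, 0.2348, 0.1042]
ee_rot: [-0.015, 0.016, 0.707, -0.707]
ft_force: [-0.5, 0.1, 10.2]
opening: 0.112
```

{"name": "arm_command", "arguments": {
  "series": [
    {"tx": -0.0013,"ty": 0,"tz": -0.0014,"roll": 0,"fingers": 0},
    {"tx": -0.0025,"ty": 0,"tz": -0.0028,"roll": 0,"fingers": 0},
    {"tx": -0.0035,"ty": 0,"tz": -0.004,"roll": 0,"fingers": 0},
    {"tx": -0.0045,"ty": 0,"tz": -0.0053,"roll": 0,"fingers": 0},
    {"tx": -0.0045,"ty": 0,"tz": -0.0053,"roll": 0,"fingers": 0}
  ],
  "newtons": 20
}}

```text
t: 10.07
tool_pos: [0.5749, 0.2351, 0.0996]
ee_rot: [-0.014, 0.017, 0.707, -0.706]
ft_force: [1.4, -0.7, 15.4]
opening: 0.11
```

```bash
python3 snap.py b1; python3 -c "
import cv2;a=cv2.imread('pics/b1.png');cv2.imwrite('pics/b1c.png',cv2.resize(a[100:400,140:500],(720,600)))
from h import robot
print(robot.get_obs()['ft_torque'])"
```

```text
10.075 [0.57488251 0.23507845 0.09957473] [ 1.40638687 -0.69932955 15.44403346] 0.11004513344196738 0.003
[[-0.999, 0.003, -0.044], [0.044, 0.001, -0.999], [-0.003, -1.0, -0.002]]
[-0.20505214 -0.69115393 -0.00443615]
```

View pics/b1c.png

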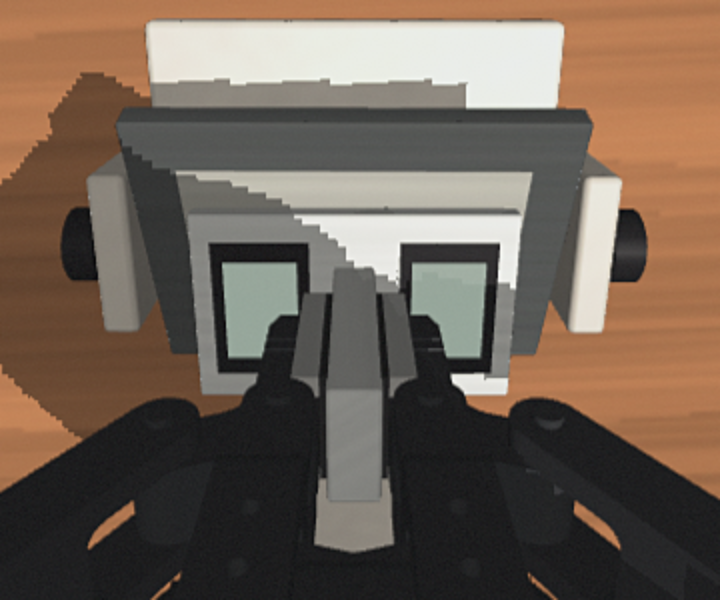

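The carrier slid down the face without turning in the pads: it is still level, with 15 N and the face yielding. I'll back off to the edge-contact pose and ease the grip through the finger opening while in contact.

{"name": "arm_command", "arguments": {
  "series": [
    {"tx": 0,"ty": 0,"tz": 0.008,"roll": 0,"fingers": 0},
    {"tx": 0.005,"ty": 0,"tz": 0.015,"roll": 0,"fingers": 0},
    {"tx": 0.0105,"ty": 0,"tz": 0.015,"roll": 0,"fingers": 0},
    {"tx": 0.0105,"ty": 0,"tz": 0.012,"roll": 0,"fingers": 0},
    {"tx": 0.0105,"ty": 0,"tz": 0.009,"roll": 0,"fingers": 0},
    {"tx": 0.0105,"ty": 0,"tz": 0.008,"roll": 0,"fingers": 0},
    {"tx": 0.0105,"ty": 0,"tz": 0.008,"roll": 0,"fingers": 0}
  ],
  "newtons": 20
}}

```text
t: 11.0
tool_pos: [0.5845, 0.2344, 0.1064]
ee_rot: [-0.015, 0.016, 0.707, -0.707]
ft_force: [0.4, -1.0, 10.0]
opening: 0.107
```

{"name": "arm_command", "arguments": {
  "series": [
    {"tx": 0,"ty": 0,"tz": 0,"roll": 0,"fingers": 0.08},
    {"tx": 0,"ty": 0,"tz": 0,"roll": 0,"fingers": 0.08}
  ],
  "newtons": 20
}}

```text
t: 11.25
tool_pos: [0.5845, 0.2344, 0.1065]
ee_rot: [-0.015, 0.016, 0.707, -0.707]
ft_force: [-0.4, -2.2, 9.2]
opening: 0.11
```

{"name": "arm_command", "arguments": {
  "series": [
    {"tx": 0,"ty": 0,"tz": 0,"roll": 0,"fingers": 0.1},
    {"tx": 0,"ty": 0,"tz": 0,"roll": 0,"fingers": 0.1}
  ],
  "newtons": 20
}}

```text
t: 11.5
tool_pos: [0.5845, 0.2344, 0.1065]
ee_rot: [-0.015, 0.016, 0.707, -0.707]
ft_force: [0.3, -2.0, 9.5]
opening: 0.107
```

{"name": "arm_command", "arguments": {
  "series": [
    {"tx": 0,"ty": 0,"tz": 0,"roll": 0,"fingers": 0.107},
    {"tx": 0,"ty": 0,"tz": 0,"roll": 0,"fingers": 0.107}
  ],
  "newtons": 20
}}

```text
t: 11.75
tool_pos: [0.5845, 0.2344, 0.1065]
ee_rot: [-0.015, 0.016, 0.707, -0.707]
ft_force: [-0.6, -2.0, 9.2]
opening: 0.109
```

{"name": "arm_command", "arguments": {
  "series": [
    {"tx": 0,"ty": 0,"tz": 0,"roll": 0,"fingers": 0.112},
    {"tx": 0,"ty": 0,"tz": 0,"roll": 0,"fingers": 0.112}
  ],
  "newtons": 20
}}

```text
t: 12.0
tool_pos: [0.5845, 0.2343, 0.1065]
ee_rot: [-0.015, 0.016, 0.707, -0.707]
ft_force: [-0.9, -1.9, 9.8]
opening: 0.115
```

{"name": "arm_command", "arguments": {
  "series": [
    {"tx": 0,"ty": 0,"tz": 0,"roll": 0,"fingers": 0.117},
    {"tx": 0,"ty": 0,"tz": 0,"roll": 0,"fingers": 0.117}
  ],
  "newtons": 20
}}

```text
t: 12.25
tool_pos: [0.5837, 0.2343, 0.1056]
ee_rot: [0.016, -0.015, -0.707, 0.707]
ft_force: [-0.0, -0.9, 1.1]
opening: 0.118
```

```bash
python3 snap.py d1
cat > prof.py <<'E'
import sys
from h import *
from pose import quad
for n in sys.argv[1:]:
    h=cv2.cvtColor(cv2.imread(f'pics/{n}.png'),cv2.COLOR_BGR2HSV); 
    m=cv2.inRange(h,(70,15,110),(95,70,210))
    cs,_=cv2.findContours(m,cv2.RETR_EXTERNAL,cv2.CHAIN_APPROX_SIMPLE)
    print(n,[(cv2.boundingRect(k),int(cv2.contourArea(k))) for k in cs if cv2.contourArea(k)>400])
E
python3 prof.py a1 b1 d1
```

```text
12.25 [0.58369393 0.23425125 0.10561395] [-0.0202545  -0.8505055   1.06061259] 0.1180868212596374 0.002
[[-0.999, -0.0, -0.044], [0.044, -0.0, -0.999], [0.0, -1.0, 0.0]]
a1 []
b1 []
d1 []
```

```bash
cat > prof.py <<'E'
import sys
from h import *
for n in sys.argv[1:]:
    h=cv2.cvtColor(cv2.imread(f'pics/{n}.png'),cv2.COLOR_BGR2HSV).astype(int); v=h[...,2]
    out=[]
    m=((v<70)*255).astype(np.uint8)   # dark frames
    for c in (254,258,384,382):
        col=v[195:300,c]; r=np.where(np.abs(np.diff(col))>40)[0]+195; out.append((c,r.tolist()))
    print(n,h[250,270],out)
E
python3 prof.py a1 b1 d1
```

```text
a1 [ 68  24 167] [(254, [220, 221, 230, 231, 278, 279, 286]), (258, [220, 221, 230, 231, 278, 279, 286]), (384, [203, 204, 207, 220, 221, 222, 286, 288, 296]), (382, [201, 203, 204, 207, 220, 221, 222, 231, 286, 288, 296])]
b1 [ 69  24 169] [(254, [220, 221, 230, 231, 277, 278, 285, 286]), (258, [220, 221, 230, 231, 277, 278, 285, 286]), (384, [203, 206, 207, 220, 221, 285, 286, 288, 296]), (382, [203, 206, 207, 220, 221, 230, 231, 285, 286, 289, 296])]
d1 [ 69  22 152] [(254, [202, 231, 232, 239, 240, 263, 265, 278, 285]), (258, [202, 231, 232, 239, 240, 273, 274, 278]), (384, [203, 210, 213, 220, 231, 232, 278, 285, 289]), (382, [203, 210, 213, 220, 231, 232, 239, 240, 249, 277, 280, 284, 285, 289])]
```

```bash
cat > tilt.py <<'E'
import sys
from h import *
from scipy.optimize import least_squares
c=robot.camera_info('wrist'); M=np.array(c['mount'])
# in tool frame: tool -y up, tool -x = uphill; plate top level at tool y=+0.010
def row(X,Z): # X uphill, Z up rel TCP
    return proj(c,M,[-X,-Z,0])[1]
def X_of(r,Z): return -on_tool(r,Z)
def on_tool(r,Z):
    p,d=ray(c,M,c['cx'],r); return (p+d*((-Z)-p[1])/d[1])[0]
lev=np.array([220.5,230.5,278,285.9]); Xs=np.array([X_of(r,-.010) for r in lev]); print('level X',Xs.round(4))
def model(p,X):
    a,dx,dz=p; ca,sa=np.cos(a),np.sin(a); zz=-.029+dz; x=X+dx
    return [row(x*ca-zz*sa, x*sa+zz*ca+.019) for x in x]
def fit(rows,idx=(0,1,2,3)):
    idx=list(idx); f=lambda p:np.append(np.array(model(p,Xs[idx]))-rows,[p[1]/.001*.3,p[2]/.001*.3])
    r=least_squares(f,[.1,0,0]); return np.degrees(r.x[0]).round(1),(r.x[1:]*1e3).round(1),r.fun.round(1)
if __name__=='__main__':
    print(fit(np.array([231.5,239.7,278,285.]),(0,1,2,3)) , fit(np.array([231.7,239.5]),(0,1)))
E
python3 tilt.py
```

```text
level X [ 0.0178  0.0125 -0.0138 -0.0185]
(np.float64(16.4), array([-7.6,  5.5]), array([-0.5, -0.1,  0.6, -0.3, -2.3,  1.6])) (np.float64(-10.6), array([-0.9, -0.6]), array([-1.3,  1.2, -0.3, -0.2]))
```

```bash
python3 -c "
import cv2;a=cv2.imread('pics/d1.png');cv2.imwrite('pics/d1c.png',cv2.resize(a[160:330,200:440],(800,566),interpolation=cv2.INTER_CUBIC))"
```

```text
(no output)
```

View pics/d1c.png

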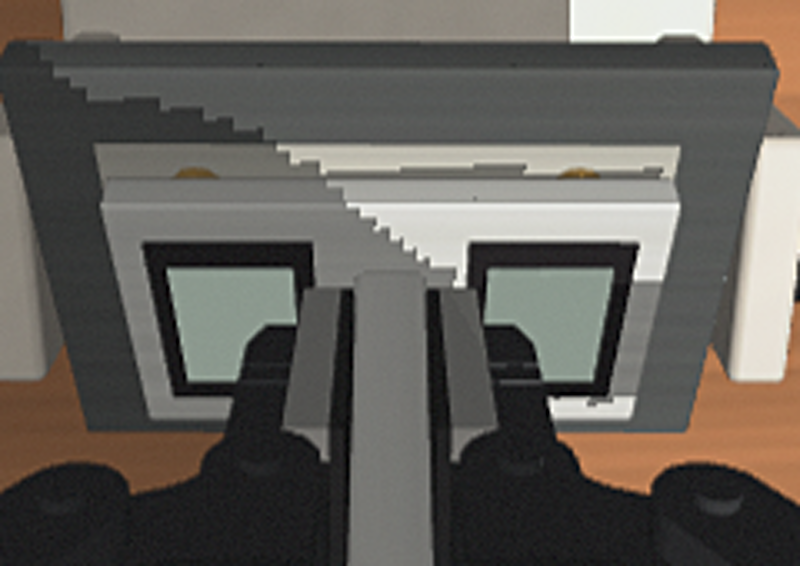

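The picture shows the carrier now tilted with the face. It slid a few millimetres downhill, so the two high pins peek out above its upper edge at (197,174) and (580,174). I'll regrip, lift clear and measure the tilt.

{"name": "arm_command", "arguments": {
  "series": [
    {"tx": 0,"ty": 0,"tz": 0,"roll": 0,"fingers": 0.05},
    {"tx": 0,"ty": 0,"tz": 0,"roll": 0,"fingers": 0},
    {"tx": 0,"ty": 0,"tz": 0,"roll": 0,"fingers": 0},
    {"tx": 0,"ty": 0,"tz": 0.006,"roll": 0,"fingers": 0},
    {"tx": 0.004,"ty": 0,"tz": 0.012,"roll": 0,"fingers": 0},
    {"tx": 0.008,"ty": 0,"tz": 0.015,"roll": 0,"fingers": 0},
    {"tx": 0.008,"ty": 0,"tz": 0.015,"roll": 0,"fingers": 0},
    {"tx": 0.008,"ty": 0,"tz": 0.015,"roll": 0,"fingers": 0}
  ],
  "newtons": 40
}}

```text
t: 13.3
tool_pos: [0.5918, 0.2343, 0.1208]
ee_rot: [0.016, -0.015, -0.707, 0.707]
ft_force: [0.1, -0.0, -1.5]
opening: 0.11
```

```bash
python3 snap.py e1; python3 prof.py d1 e1
python3 - <<'E'
import cv2,numpy as np
for n in ('a1','d1','e1'):
    h=cv2.cvtColor(cv2.imread(f'pics/{n}.png'),cv2.COLOR_BGR2HSV).astype(int)
    # window (glass) left: greenish
    m=((h[...,0]>55)&(h[...,0]<80)&(h[...,1]>14)&(h[...,2]>120)).astype(np.uint8); m[:200]=0;m[320:]=0
    m=cv2.morphologyEx(m,cv2.MORPH_OPEN,np.ones((3,3)))
    cs,_=cv2.findContours(m,0,2); print(n,[(cv2.boundingRect(k)) for k in cs if cv2.contourArea(k)>300])
    for row in (212,216,226,236,245,255): 
        v=h[row,220:420,2]; print(row,[(int(i)+220,int(v[i+1]-v[i])) for i in np.where(np.abs(np.diff(v))>45)[0]][:12])
E
```

```text
13.3 [0.59181525 0.23428035 0.12081981] [ 0.10900463 -0.01583414 -1.49795072] 0.1101715401901573 0.005
[[-0.999, -0.0, -0.044], [0.044, -0.0, -0.999], [0.0, -1.0, 0.0]]
d1 [ 69  22 152] [(254, [202, 231, 232, 239, 240, 263, 265, 278, 285]), (258, [202, 231, 232, 239, 240, 273, 274, 278]), (384, [203, 210, 213, 220, 231, 232, 278, 285, 289]), (382, [203, 210, 213, 220, 231, 232, 239, 240, 249, 277, 280, 284, 285, 289])]
e1 [ 67  22 153] [(254, [231, 232, 239, 240, 262, 265, 278, 285]), (258, [231, 232, 239, 240, 273, 274, 278]), (384, [213, 220, 231, 232, 267, 277, 285, 287]), (382, [213, 220, 231, 232, 239, 240, 279, 285, 287])]
a1 [(346, 232, 37, 47), (251, 232, 38, 47)]
212 [(233, 97), (293, 54), (297, 68), (399, -119), (400, -57), (416, 72)]
216 [(233, 83), (301, 53), (302, 68), (399, -160), (415, 48), (416, 64)]
226 [(234, 86), (243, -53), (244, -64), (293, 55), (294, 68), (310, 52), (315, 70), (339, -145), (389, 173), (398, -118), (399, -52), (415, 66)]
236 [(235, 77), (244, -87), (250, 130), (287, -95), (288, -63), (293, 63), (294, 62), (327, 51), (335, 67), (339, -153), (345, 
[... 772 characters left out ...]
 48), (327, -60), (343, -65), (344, 95), (380, -73), (381, -63), (386, 92)]
e1 [(345, 241, 39, 33), (251, 241, 38, 33)]
212 [(237, 49), (384, 106), (395, -98), (417, 105)]
216 [(231, 50), (300, 54), (401, -48), (416, 118)]
226 [(230, 66), (310, 120), (402, -127), (414, 69), (415, 51)]
236 [(233, 46), (242, -96), (293, 132), (318, 123), (339, -138), (340, -69), (390, 218), (400, -108), (413, 67), (414, 49)]
245 [(235, 51), (244, -88), (250, 148), (287, -102), (293, 55), (294, 65), (339, -99), (345, 152), (382, -86), (383, -55), (388, 92), (395, 96)]
255 [(237, 71), (246, -90), (252, 105), (288, -124), (290, 62), (306, 110), (326, -84), (344, 120), (380, -70), (381, -68), (386, 93), (411, 67)]
```

Tilt held. From the plate's apparent widths (173 px uphill edge, 145 px downhill) the tilt is about 20–21°, with the foot centre nearly under the TCP, 17 mm below it. I'll centre over the pivot and press down gently.

{"name": "arm_command", "arguments": {
  "series": [
    {"tx": -0.007,"ty": 0,"tz": -0.003,"roll": 0,"fingers": 0},
    {"tx": -0.007,"ty": 0,"tz": -0.008,"roll": 0,"fingers": 0},
    {"tx": -0.007,"ty": 0,"tz": -0.012,"roll": 0,"fingers": 0},
    {"tx": -0.007,"ty": 0,"tz": -0.014,"roll": 0,"fingers": 0},
    {"tx": -0.007,"ty": 0,"tz": -0.016,"roll": 0,"fingers": 0},
    {"tx": -0.007,"ty": 0,"tz": -0.018,"roll": 0,"fingers": 0},
    {"tx": -0.007,"ty": 0,"tz": -0.018,"roll": 0,"fingers": 0}
  ],
  "newtons": 20
}}

```text
t: 14.22
tool_pos: [0.5852, 0.2344, 0.1032]
ee_rot: [-0.015, 0.016, 0.707, -0.707]
ft_force: [0.7, -0.4, 3.6]
opening: 0.107
```

```bash
python3 snap.py f1
python3 - <<'E'
import cv2,numpy as np
im=cv2.imread('pics/f1.png');h=cv2.cvtColor(im,cv2.COLOR_BGR2HSV).astype(int)
for c in (250,270,290,350,370,385):
    v=h[185:300,c,2]; print(c,[(int(i)+185,int(v[i]),int(v[i+1])) for i in np.where(np.abs(np.diff(v))>22)[0]][:12])
for r in (190,195,200,205,210,218,222): 
    v=h[r,190:460,2]; print('row',r,[(int(i)+190,int(v[i]),int(v[i+1])) for i in np.where(np.abs(np.diff(v))>22)[0]][:14])
E
```

```text
14.225 [0.58516246 0.23443371 0.10320136] [ 0.70484454 -0.35471676  3.56801999] 0.10732529163470092 0.002
[[-0.999, 0.0, -0.044], [0.044, 0.0, -0.999], [-0.0, -1.0, -0.0]]
250 [(192, 92, 64), (207, 70, 108), (220, 117, 140), (231, 131, 83), (232, 83, 28), (239, 17, 61), (240, 61, 120), (243, 84, 58), (244, 58, 19), (270, 40, 73), (273, 98, 132), (285, 116, 70)]
270 [(199, 96, 68), (207, 71, 106), (231, 131, 82), (232, 82, 28), (239, 19, 79), (240, 79, 148), (273, 166, 104), (274, 104, 28), (278, 15, 75), (279, 75, 109), (280, 109, 83), (281, 83, 57)]
290 [(207, 97, 188), (209, 210, 138), (210, 138, 102), (220, 115, 138), (231, 130, 83), (232, 83, 29), (256, 42, 65), (289, 103, 56), (290, 56, 24)]
350 [(207, 86, 167), (208, 167, 193), (212, 200, 142), (220, 159, 227), (231, 229, 142), (232, 142, 39), (239, 21, 77), (240, 77, 147), (256, 166, 96), (257, 96, 18), (268, 36, 68), (273, 28, 78)]
370 [(207, 88, 166), (208, 166, 191), (212, 201, 129), (220, 157, 228), (231, 230, 141), (232, 141, 37), (239, 30, 86), (240, 86, 153), (273, 165, 104), (274, 104, 30), (278, 13, 98), (279, 98, 208
[... 391 characters left out ...]
00, 108, 78), (201, 78, 52), (277, 50, 93), (431, 86, 110), (438, 117, 162), (439, 162, 187)]
row 205 [(202, 128, 56), (282, 45, 95), (429, 77, 122), (430, 122, 156), (444, 159, 192)]
row 210 [(203, 144, 69), (227, 46, 100), (286, 102, 140), (290, 138, 92), (291, 92, 191), (404, 204, 102), (428, 66, 213), (444, 231, 195)]
row 218 [(205, 134, 80), (206, 80, 52), (229, 58, 112), (301, 113, 170), (402, 168, 117), (403, 117, 83), (426, 66, 188), (427, 188, 215), (443, 231, 196)]
row 222 [(206, 130, 72), (229, 48, 104), (230, 104, 144), (306, 118, 236), (403, 238, 101), (425, 77, 161), (426, 161, 200), (442, 238, 189), (443, 189, 51), (444, 51, 24), (452, 25, 52), (453, 52, 131), (454, 131, 180)]
```

{"name": "arm_command", "arguments": {
  "series": [
    {"tx": 0.001,"ty": 0,"tz": 0,"roll": 0,"fingers": 0},
    {"tx": 0.001,"ty": 0,"tz": -0.001,"roll": 0,"fingers": 0},
    {"tx": 0.001,"ty": 0,"tz": -0.001,"roll": 0,"fingers": 0},
    {"tx": 0.001,"ty": 0,"tz": -0.001,"roll": 0,"fingers": 0}
  ],
  "newtons": 20
}}

```text
t: 14.78
tool_pos: [0.5855, 0.2345, 0.102]
ee_rot: [0.016, -0.015, -0.707, 0.707]
ft_force: [-3.5, 0.4, 6.7]
opening: 0.107
```

```bash
cat > ft.py <<'E'
from h import *
F=[];M=[]
for i in range(5):
    F.append(robot.get_obs()['ft_force']);M.append(robot.get_obs()['ft_torque']); robot.capture('top')
o=robot.get_obs();print(o['t'],o['tool_pos'].round(4) if hasattr(o['tool_pos'],'round') else o['tool_pos'],np.mean(F,0).round(2),np.mean(M,0).round(3))
E
python3 ft.py
```

```text
15.025 [0.5855 0.2344 0.102 ] [-4.45 -0.28  6.3 ] [-0.085  1.219  0.025]
```

{"name": "arm_command", "arguments": {
  "series": [
    {"tx": 0,"ty": 0,"tz": -0.001,"roll": 0,"fingers": 0},
    {"tx": 0,"ty": 0,"tz": -0.001,"roll": 0,"fingers": 0},
    {"tx": 0,"ty": 0,"tz": -0.001,"roll": 0,"fingers": 0}
  ]
}}

```text
t: 15.4
tool_pos: [0.5855, 0.2344, 0.1011]
ee_rot: [0.016, -0.015, -0.707, 0.707]
ft_force: [-4.5, -0.6, 7.8]
opening: 0.106
```

```bash
python3 ft.py
```

```text
15.65 [0.5855 0.2344 0.1011] [-4.54 -0.53  7.74] [-0.136  1.367 -0.017]
```

{"name": "arm_command", "arguments": {
  "series": [
    {"tx": 0,"ty": 0,"tz": -0.001,"roll": 0,"fingers": 0},
    {"tx": 0,"ty": 0,"tz": -0.001,"roll": 0,"fingers": 0},
    {"tx": 0,"ty": 0,"tz": -0.001,"roll": 0,"fingers": 0}
  ]
}}

```text
t: 16.02
tool_pos: [0.5855, 0.2344, 0.1002]
ee_rot: [0.016, -0.015, -0.707, 0.707]
ft_force: [-5.7, -1.5, 9.4]
opening: 0.105
```

```bash
python3 ft.py
```

```text
16.275 [0.5855 0.2344 0.1002] [-5.25 -1.08  9.44] [-0.229  1.493 -0.016]
```

The carrier is pressed onto the face spring at about 10 N. I'll ease the grip slightly under this load so it can seat square, watching force and window rows.

```bash
cat > m.py <<'E'
import sys,pickle
from h import *
n=sys.argv[1]; F=[];M=[];I=[]
for i in range(4):
    o=robot.get_obs();F.append(o['ft_force']);M.append(o['ft_torque']);I.append(robot.capture('wrist').astype(float))
im=np.mean(I,0);cv2.imwrite(f'pics/{n}.png',im); pickle.dump(o,open(n+'.pkl','wb'))
print(round(o['t'],2),np.round(o['tool_pos'],4),'F',np.mean(F,0).round(2),'M',np.mean(M,0).round(3),'open',round(float(o['opening']),3))
g=im.max(2)
def edge(a,lo,hi,s):  # subpixel strongest step of sign s
    d=np.diff(a[lo:hi])*s; i=int(d.argmax()); w=d[max(i-1,0):i+2].clip(0); return lo+max(i-1,0)+(w*np.arange(len(w))).sum()/w.sum()+.5
col=g[:,362:376].mean(1)
# light edge, plate underside edge, plate top edge, frame top, glass top, glass bottom
print('rows light %.2f under %.2f top %.2f frame %.2f glass %.2f glassbot %.2f'%(edge(col,203,211,1),edge(col,209,217,-1),edge(col,216,226,1),edge(col,227,236,-1),edge(col,236,246,1),edge(col,266,280,-1)))
r=g[222:226].mean(0); print('plate cols top %.2f %.2f'%(edge(r,222,238,1),edge(r,395,412,-1)))
r=g[209:211].mean(0); print('light cols %.2f %.2f'%(edge(r,220,234,1),edge(r,398,410,-1)))
E
python3 m.py g0
```

```text
16.43 [0.5855 0.2345 0.1002] F [-5.5  -0.42  9.38] M [-0.214  1.498  0.007] open 0.106
rows light 208.65 under 212.54 top 220.68 frame 232.39 glass 240.40 glassbot 274.75
plate cols top 230.28 403.23
light cols 227.40 404.96[ WARN:0@4.723] global loadsave.cpp:1063 imwrite_ Unsupported depth image for selected encoder is fallbacked to CV_8U.
```

{"name": "arm_command", "arguments": {
  "series": [
    {"tx": 0,"ty": 0,"tz": 0,"roll": 0,"fingers": 0.112},
    {"tx": 0,"ty": 0,"tz": 0,"roll": 0,"fingers": 0.112}
  ],
  "newtons": 20
}}

```text
t: 16.73
tool_pos: [0.5861, 0.2344, 0.1004]
ee_rot: [-0.015, 0.016, 0.707, -0.707]
ft_force: [-3.0, -0.8, 7.7]
opening: 0.111
```

```bash
python3 m.py g1
```

```text
16.88 [0.5861 0.2344 0.1004] F [-2.6  -0.7   8.08] M [-0.226  0.721 -0.008] open 0.114
rows light 209.50 under 213.64 top 221.44 frame 233.09 glass 241.17 glassbot 276.01
plate cols top 230.10 403.22
light cols 227.16 405.08[ WARN:0@4.172] global loadsave.cpp:1063 imwrite_ Unsupported depth image for selected encoder is fallbacked to CV_8U.
```

{"name": "arm_command", "arguments": {
  "series": [
    {"tx": 0,"ty": 0,"tz": 0,"roll": 0,"fingers": 0.114},
    {"tx": 0,"ty": 0,"tz": 0,"roll": 0,"fingers": 0.114}
  ],
  "newtons": 20
}}

```text
t: 17.18
tool_pos: [0.5863, 0.2344, 0.1004]
ee_rot: [-0.015, 0.016, 0.707, -0.707]
ft_force: [-0.7, -1.3, 7.9]
opening: 0.113
```

```bash
python3 m.py g2
```

```text
17.32 [0.5864 0.2344 0.1004] F [-1.33 -1.11  7.83] M [-0.191  0.398 -0.005] open 0.115
rows light 209.50 under 213.53 top 221.53 frame 233.39 glass 241.68 glassbot 276.36
plate cols top 230.00 403.08
light cols 226.92 405.50[ WARN:0@3.776] global loadsave.cpp:1063 imwrite_ Unsupported depth image for selected encoder is fallbacked to CV_8U.
```

{"name": "arm_command", "arguments": {
  "series": [
    {"tx": 0,"ty": 0,"tz": -0.0005,"roll": 0,"fingers": 0.115},
    {"tx": 0,"ty": 0,"tz": -0.001,"roll": 0,"fingers": 0.115},
    {"tx": 0,"ty": 0,"tz": -0.0015,"roll": 0,"fingers": 0.115},
    {"tx": 0,"ty": 0,"tz": -0.0015,"roll": 0,"fingers": 0.115}
  ],
  "newtons": 20
}}

```text
t: 17.88
tool_pos: [0.5869, 0.2344, 0.0992]
ee_rot: [-0.015, 0.016, 0.707, -0.707]
ft_force: [-0.8, -0.6, 9.4]
opening: 0.12
```

```bash
python3 m.py g3 2>/dev/null
```

```text
18.02 [0.5869 0.2344 0.0992] F [ 0.06 -1.03  9.21] M [-0.28  -0.013 -0.002] open 0.118
rows light 203.64 under 214.67 top 222.02 frame 234.04 glass 242.21 glassbot 277.39
plate cols top 229.64 403.11
light cols 220.73 402.50
```

{"name": "arm_command", "arguments": {
  "series": [
    {"tx": 0,"ty": 0,"tz": -0.0015,"roll": 0,"fingers": 0.08},
    {"tx": 0,"ty": 0,"tz": -0.0015,"roll": 0,"fingers": 0},
    {"tx": 0,"ty": 0,"tz": -0.0015,"roll": 0,"fingers": 0},
    {"tx": 0,"ty": 0,"tz": -0.0015,"roll": 0,"fingers": 0}
  ],
  "newtons": 30
}}

```text
t: 18.58
tool_pos: [0.5869, 0.2344, 0.0979]
ee_rot: [-0.015, 0.016, 0.707, -0.707]
ft_force: [-0.5, -1.4, 12.1]
opening: 0.113
```

```bash
python3 m.py g4 2>/dev/null;  python3 -c "
import cv2;a=cv2.imread('pics/g4.png');cv2.imwrite('pics/g4c.png',cv2.resize(a[170:330,190:450],(800,492),interpolation=cv2.INTER_CUBIC))"
```

```text
18.73 [0.5869 0.2344 0.0979] F [-0.2  -1.35 11.77] M [-0.379  0.186 -0.   ] open 0.112
rows light 204.06 under 214.67 top 221.97 frame 234.04 glass 242.22 glassbot 277.39
plate cols top 229.63 403.10
light cols 220.50 404.50
```

View pics/g4c.png

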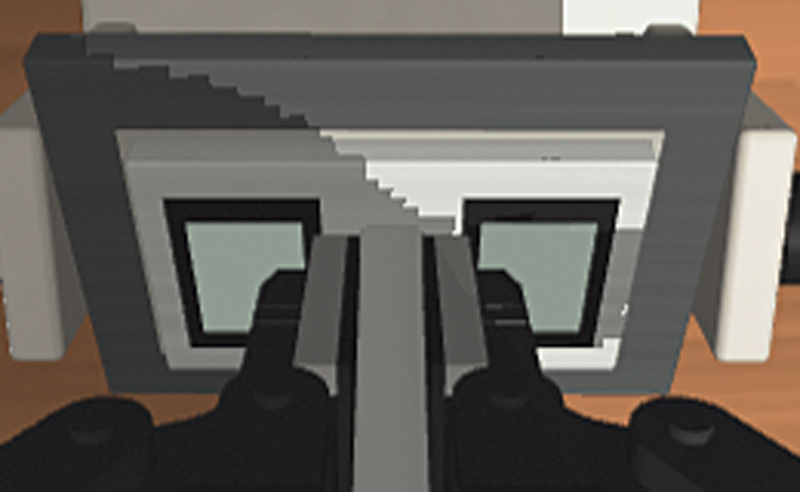

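The last view shows the carrier lying flat in the lighter area, with even margins: light area columns 228–406, carrier 230–403, and a thin light strip above the upper edge. No pins are showing. I'll hand in.

```bash
python3 -c "
from h import *
print(robot.finish_job()); o=robot.get_obs(); print(o['t'],o['tool_pos'],o['ft_force'],o['opening'])"
```

```text
the job is handed in; nothing more can be done
None
the job is handed in; nothing more can be done
```

I handed the job in at about 18.7 s with the carrier still gripped and pressed flush on the tilted face. The hand-in gives no verdict.

**What I did:**
- I pulled the carrier straight up off the rail past its catches and carried it to the large white stage.
- The tool cannot tilt, so I set the carrier's upper edge on the face and briefly eased the grip. It turned in the pads to match the slope.
- I then regripped it, centred it, pressed down, and eased the grip slightly once more so it could seat.

**Last checks:**

| Check | Result |
|---|---|
| Carrier tilt | about 19.7°; the face measured 19.3° from two earlier views |
| Centring | about 0.3 mm off along the face, about 0.5 mm up the slope |
| Flushness | uphill edge within about 0.5 mm of the face |
| Push | about 12 N (13 N with the carrier's weight), with the face yielding on its spring |
| Centre of pressure | inside the plate, an estimated 7–10 mm downhill of centre |

**What went wrong or is unsure:**
- **First tilt attempt:** the carrier did not turn in the grip and slid down the face level, at up to 15 N. I backed off before easing the grip.
- **Eased grip:** the carrier was fully loose on the face for a moment before I regripped it.
- **Pins:** I never saw them under the plate. That all four are in is inferred from the flush fit and the forces.
- **Last script reading:** its light-area edge values were outside the search window, so the final margins come from the last picture by eye.

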